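# Dock a painting handle and prove the joint with a pull

### The job

Dock the painting handle with the flanged steel foot in the keyhole stand: lower its foot through the wide mouth of the deck and slide it along the slot until it is fully home against the slot's end. Then prove that it holds: pull it straight up with about 12 N and keep that pull for a good two seconds, never pulling with 20 N or more. Finally let it back down and leave it docked, upright and released, without disturbing the other things on the bench.

Things in the scene. Friction and masses are not known exactly. Their poses are not given: they have to be found in the camera images.
- handle: The handle to dock, loose, about 0.16 kg, upright on a 2 mm mat. Origin: centre of its underside, z up. From below: steel flange 28 mm diameter, 5 mm thick; round stem 12 mm diameter up to 26 mm; square wooden grip 28 x 28 mm from 26 to 76 mm (flats square to its x and y); cork disc and small grey model tank, 26 mm wide, up to 93 mm. The foot is round: any yaw fits.
- stand: Docking stand, fixed: grey block 160 x 120 x 30 mm, origin under its centre; its top is the floor on which the foot slides. Over it a metal deck 156 x 116 x 6 mm, set each run with its underside 8 to 16 mm above that floor (flange play 3 to 11 mm). Pulled up, the deck resists with its weight (3.4 N), then lifts against springs, 4 N per mm, 10 mm at most. Corner pins reach 58 mm. Slot along x.
- mouth (a point): Point on the stand's floor (30 mm above the table) under the centre of the deck's square mouth, 38 x 38 mm; 45 mm from slot_home towards the stand's -x. From the mouth a slot 16 mm wide, with 6 mm slanted lead-ins, runs along the stand's +x to a flat end.
- slot_home (a point): Point on the stand's floor where the handle's axis stands when the stem touches the slot's end (the end face lies 6 mm further along the stand's +x).
- plain_handle: Bystander: another painting handle, round, without a flanged foot: base 40 mm in diameter, 16 mm high, shaft 24 mm, grey cone model on top, 92 mm tall. Origin: centre of its underside. May stand where the other handle stood in another run.
- jar1: Bystander: paint jar, 38 mm in diameter, 46 mm tall. Origin: centre of its underside.
- jar2: Bystander: paint jar as jar1.
- jar3: Bystander: paint jar as jar1.
- sanding_block: Bystander: cork sanding block 70 x 40 x 22 mm. Origin: centre of its underside.
- paint_brush: Bystander: flat brush 170 mm long lying beyond the stand. Origin: at its underside, near mid-length.

How it is judged:
By the outcome, as a careful person would: the job done as asked, in the order asked, and still so for the second after the job is handed in, with the robot touching nothing.
It also fails if it takes over 72 s, if anything falls off the work surface, if the arm or the gripper's body presses on something with over 40 N, if the wrist force passes 120 N, or if a joint passes its speed limit or range.

### The arm

A 6-joint arm with a two-finger parallel gripper is mounted at the origin on the work surface. World frame = base frame: x ahead of the robot, y to its left, z up, the work surface at z = 0. Lengths are in mm, angles in degrees, forces in N, time in s.
With the tool pointing down it reaches from about 400 to 925 mm from the base axis. Payload 12.5 kg.
Tool frame: the origin (TCP) lies midway between the tips of the shut fingers; the grasp point (between the pads) lies 19 mm behind it; y points along the fingers, x is the direction in which the jaws open and shut, and the axes are right-handed (so a half turn about y gives the same grasp; the last joint's range is limited). The gripper opens to 95 mm and grips with 3 to 60 N. Pads are 20 mm wide; open, the fingers measure 119 mm over their backs; the gripper's body (75 mm by 180 mm) begins 59 mm behind the grasp point.
Start: joints at [-79.561, 28.126, 89.318, -0, 62.55, -6.05], TCP at [177.425, -599.306, 214.661] pointing down, gripper open.
Joint ranges: [-177.58, 177.58], [-47.91, 125.51], [2.72, 160], [-65.01, 245.01], [3.68, 167.84], [-153.87, 153.87]. Speed limits (degrees/s): [127.2, 127.2, 159.86, 180, 180, 180].

### API

Orientations are given as a 3x3 rotation matrix whose columns are the frame's x, y, z axes.
In Python, from plant import bot, kin, sensors, imaging, job, find_in, outline_of, spot_point gives the robot as it stands. Calls block until the motion is done:
- bot.move_ptp(position, orientation): joint-space move of the TCP to a pose.
- bot.movel(position, rotation=None, velocity=150): straight line of the TCP; rotation=None keeps the orientation; velocity is the mean speed in mm/s.
- bot.move_joints(angles): joint-space move.
- bot.command_gripper(opening): opening from 0.0 (shut) to 1.0 (fully open); the grip force is fixed at half the most; returns when the fingers have stopped.
- bot.pause(seconds).
- kin.ik(position, orientation): joint angles nearest the present ones, or None.
- sensors.state(): the state.
- imaging.camera(name): name is "side" or "top"; returns a dict with "frame" (400x640x3 uint8, red, green, blue), "mtx" (3x3 intrinsics, pixels), "distortion" ([k1, k2, p1, p2, k3] as OpenCV has them; the pictures are not rectified), "rvec" (rotation vector, rad) and "tvec" (3), from world to camera coordinates, as OpenCV has them. Camera axes: x right, y down, z forward; pixel columns grow to the right and rows downward; lengths in mm; the calibration is good to about 2 mm. A picture is of the moment at which its call begins. There is no depth.
A pose or a line that the arm cannot do raises bot.Unreachable and nothing moves.
- job.job_done(): hands the job in, once; it reports no verdict.
Trained networks look in the newest picture that a camera, given by its name, has taken for a name from the list of things; names that differ only in an ending like _2 or _b are one class to them, and where a whole thing is asked for, a point or a joint stands for the part that bears it (a point fixed in the world has none). Each returns a list of dicts, best first, with "conf" (0 to 1); they miss things now and then, are a little off and sometimes report something else, mostly with a low value. They report only what shows in the picture. A call takes as long as a camera call.
- find_in(camera, query): "box" ([left, top, right, bottom] in pixels, round what is visible of it).
- outline_of(camera, query): "region" (400x640 bool, what is visible of it) and "box" ([left, top, right, bottom] in pixels, round what is visible of it).
- spot_point(camera, query): "centre" ([column, row] in pixels: a listed point, or the origin of a listed thing).
The state is a dict: "time_s": time; "qpos": joint angles; "qvel": joint speeds; "tau": joint torques, N m; "ee_pos": TCP position; "ee_rot": TCP orientation; "force": force on the tool from outside, world axes, zero at the start; "ft_torque": the same for the moment, N m; "width": opening from 0.0 (shut) to 1.0 (fully open).
Only numpy, scipy, OpenCV 4.12 (cv2) and the standard library are available. Lean on these libraries where they do the work, as an engineer would, in place of code of your own. Each camera call takes 0.05 s, during which the arm holds its last target. There are 200 camera calls.

## Working session

There is one attempt and no reset: what is moved stays moved. The work goes in short steps, each a Python script; the robot and the scene stay as the last script left them, time stands still between calls to the robot, and variables do not carry over. Pictures are saved under pics/ and viewed, about 8 in all and at most 12, crops included, and the job is handed in when it is done.

```bash
mkdir -p pics
cat > h.py <<'E'
import numpy as np, cv2
from plant import bot, kin, sensors, imaging, job, find_in, outline_of, spot_point
def ray(c,px):
    R,_=cv2.Rodrigues(np.array(c["rvec"],float)); t=np.array(c["tvec"],float).ravel()
    u=cv2.undistortPoints(np.array([[px]],float),np.array(c["mtx"],float),np.array(c["distortion"],float)).ravel()
    return -R.T@t, R.T@np.array([u[0],u[1],1.])
def atz(c,px,z):
    o,d=ray(c,px); return o+d*(z-o[2])/d[2]
def proj(c,P):
    return cv2.projectPoints(np.array(P,float).reshape(-1,3),np.array(c["rvec"],float),np.array(c["tvec"],float),np.array(c["mtx"],float),np.array(c["distortion"],float))[0].reshape(-1,2)
def tri(a,pa,b,pb):
    o1,d1=ray(a,pa);o2,d2=ray(b,pb)
    s=np.linalg.lstsq(np.c_[d1,-d2],o2-o1,rcond=None)[0]
    p,q=o1+d1*s[0],o2+d2*s[1]; return (p+q)/2,np.linalg.norm(p-q)
def save(c,n): cv2.imwrite("pics/"+n,c["frame"][:,:,::-1])
E
python3 - <<'E'
from h import *
np.set_printoptions(precision=1,suppress=True)
print(sensors.state())
C={n:imaging.camera(n) for n in("top","side")}
for n,c in C.items():
    save(c,n+"1.png"); o,d=ray(c,(320,200)); print(n,o,d)
Z={"handle":2,"stand":0,"mouth":30,"slot_home":30,"plain_handle":0,"jar1":0,"sanding_block":0,"paint_brush":0}
for q,z in Z.items():
    for n,c in C.items():
        print(q,n,[(round(r["conf"],2),np.array(r["centre"]),atz(c,r["centre"],z)[:2]) for r in spot_point(n,q)[:3]])
        print("   box",[(round(r["conf"],2),np.array(r["box"])) for r in find_in(n,q)[:3]])
cv2.imwrite("pics/both.png",np.vstack([C["top"]["frame"],C["side"]["frame"]])[:,:,::-1])
E
```

```text
{'time_s': 0.0, 'qpos': array([-79.6,  28.2,  89.4,  -0. ,  62.5,  -6.1]), 'qvel': array([ 0., -0., -0., -0.,  0.,  0.]), 'tau': array([  0. , -61.3, -25.8,   0.1,   0. ,  -0. ]), 'ee_pos': array([ 177.3, -599.1,  214. ]), 'ee_rot': array([[ 0.3, -0. ,  1. ],
       [-1. ,  0. ,  0.3],
       [-0. , -1. ,  0. ]]), 'force': array([-0.6,  0.1,  0.4]), 'ft_torque': array([ 0. , -0. ,  0.1]), 'width': 0.9985715155357537}
top [ 352.6  -25.8 1119.5] [ 0.2 -0.  -1. ]
side [287.4 560.8 641.7] [ 0.3 -0.7 -0.6]
handle top [(0.71, array([363.1, 183.3]), array([ 653.5, -134.8])), (0.47, array([321. , 229.2]), array([550.4, -38. ])), (0.38, array([231.4, 233.5]), array([544.1, 159.8]))]
   box [(0.4, array([262.8, 289.5, 278.3, 309.6]))]
handle side [(0.59, array([309.3, 186.9]), array([ 669.8, -145.3]))]
   box [(0.82, array([304.1, 159. , 319.5, 191.9]))]
stand top []
   box [(0.74, array([190.4, 191.1, 263.3, 275.8]))]
stand side [(0.92, array([284.8, 298.3]), array([553.7, 169.9]))]
   box [(0.9, array([237.3, 251.7, 339.1, 329.8])), (0.63, array([301.7, 155.8, 318.4, 194.2]))]
mouth top [(0.
[... 1363 characters left out ...]
 300.4])), (0.66, array([330.9, 132.9, 342.6, 153.9]))]
sanding_block top [(0.87, array([321.3, 230.2]), array([548.5, -38.6]))]
   box [(0.74, array([310.9, 212.6, 332.4, 246.3]))]
sanding_block side [(0.86, array([330.2, 225.7]), array([564.1, -46.6])), (0.32, array([281. , 285.4]), array([575.7, 147.1]))]
   box [(0.71, array([314.4, 211.4, 352. , 241.3]))]
paint_brush top [(0.76, array([209.7, 129.9]), array([789. , 216.1]))]
   box [(0.73, array([263.6, 286.1, 280.3, 309.5])), (0.66, array([191.2,  93.7, 220.4, 162.9])), (0.6, array([311.2, 212.1, 334.5, 247.5]))]
paint_brush side [(0.79, array([169.4, 270.1]), array([794.2, 219.7]))]
   box [(0.75, array([142.8, 246.1, 206.3, 296. ]))]
```

View pics/top1.png

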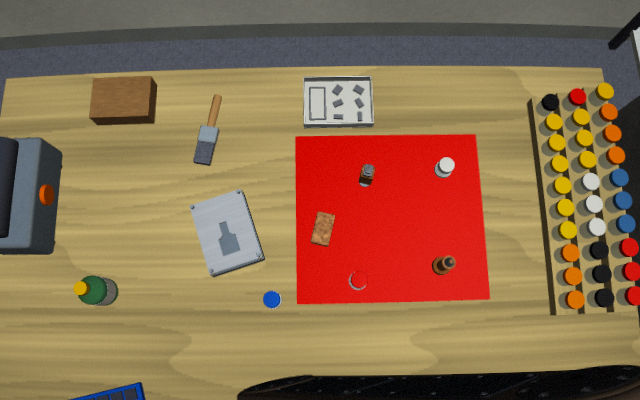

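View pics/side1.png

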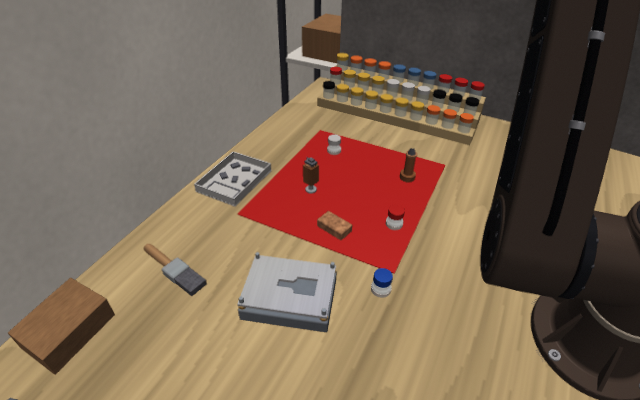

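Run:
```python
import cv2,numpy as np
t=cv2.imread("pics/top1.png");s=cv2.imread("pics/side1.png")
def cr(im,x,y,w,h,k):
    o=cv2.resize(im[y:y+h,x:x+w],None,fx=k,fy=k,interpolation=cv2.INTER_CUBIC)
    for i in range(0,w,10):
        cv2.line(o,(i*k,0),(i*k,4 if i%20 else 9),(0,255,0),1)
        if i%20==0: cv2.putText(o,str(x+i),(i*k,18),0,.35,(0,255,0),1)
    for i in range(0,h,10):
        cv2.line(o,(0,i*k),(4 if i%20 else 9,i*k),(0,255,0),1)
        if i%20==0: cv2.putText(o,str(y+i),(10,i*k+4),0,.35,(0,255,0),1)
    return o
a=cr(t,185,182,80,100,6) # 480x600
b=cr(t,350,158,32,32,10) #320
c=cr(s,298,150,32,28,10) #320x280
cv2.imwrite("pics/c1.png",np.hstack([a,np.vstack([b,c])]))
cv2.imwrite("pics/c2.png",cr(s,233,248,110,82,7))
```

```text
(no output)
```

View pics/c1.png

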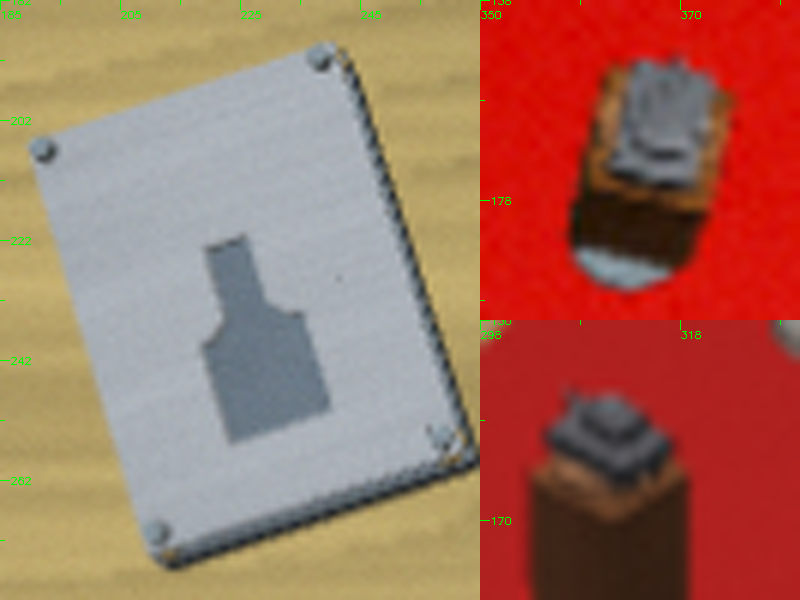

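View pics/c2.png

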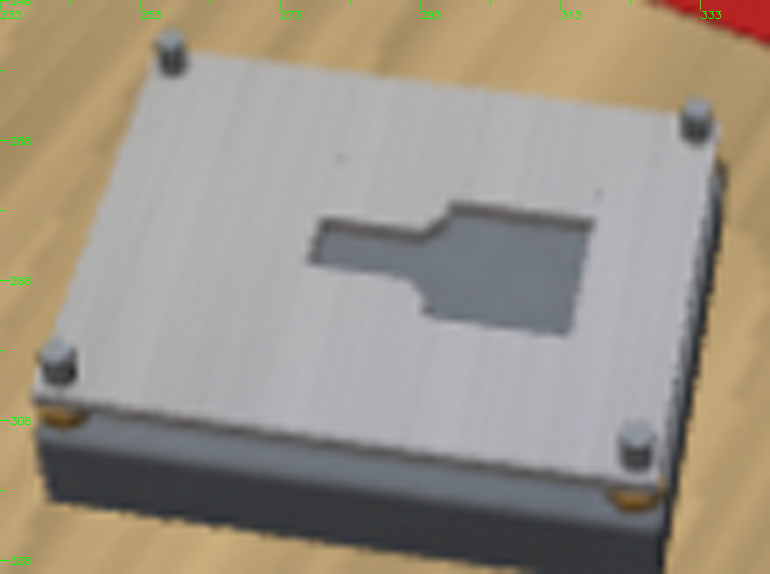

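```bash
cat > fit.py <<'E'
from h import *
from scipy.optimize import least_squares
np.set_printoptions(precision=2,suppress=True)
C={n:imaging.camera(n) for n in("top","side")}
T=lambda l:np.array([(185+u/6,182+v/6) for u,v in l]); S=lambda l:np.array([(233+u/7,248+v/7) for u,v in l])
opn=np.array([(6,8),(6,-8),(-64,19),(-64,-19),(-26,-19),(-26,19)],float)
oT=T([(205,247),(245,235),(230,443),(330,408),(305,313),(203,345)])
oS=S([(308,263),(322,218),(570,335),(595,220),(453,203),(424,312)])
pin=np.array([(1,1),(1,-1),(-1,-1),(-1,1)])
pT=T([(42,150),(322,60),(437,433),(155,530)]); pS=S([(59,350),(171,38),(697,106),(636,432)])
def W(xy,x,y,a,z):
    c,s=np.cos(a),np.sin(a); q=xy@np.array([[c,s],[-s,c]])+[x,y]; return np.c_[q,np.full(len(q),z)]
def res(p):
    x,y,a,h,dx,dy,px,py,u,v=p
    P=W(opn,x,y,a,h); Q=W(pin*[px,py]+[dx,dy],x,y,a,58)
    off={"top":(0,0),"side":(u,v)}
    r=[proj(C["top"],P)-oT,proj(C["side"],P)+[u,v]-oS,proj(C["top"],Q)-pT,proj(C["side"],Q)+[u,v]-pS,np.array([[u,v]])*.5]
    return np.concatenate([k.ravel() for k in r])
f=least_squares(res,[560,168,.28,48,-20,0,72,52,0,0],loss="soft_l1")
print(f.x,np.degrees(f.x[2]),"gap",f.x[3]-36); print(res(f.x).reshape(-1,2))
hT=np.array([(363,164.5),(375.5,168),(372.8,179),(360.5,176.5)]); hS=np.array([(303,165.2),(311,170),(318.8,165)])
sq=np.array([(14,14),(14,-14),(-14,-14),(-14,14)],float)
def rh(p):
    P=W(sq,*p[:3],78); return np.concatenate([(proj(C["top"],P)-hT).ravel(),(proj(C["side"],P)[[0,3,2]]+p[3:]-hS).ravel(),p[3:]*.5])
g=least_squares(rh,[655,-140,-.2,0,0],loss="soft_l1"); print(g.x,np.degrees(g.x[2])); print(rh(g.x).reshape(-1,2))
E
python3 fit.py
```

```text
[555.07 169.7    0.31  47.24 -14.23  -0.16  71.17  51.96  -1.65   0.52] 17.755684000984488 gap 11.236229969670795
[[-0.12  0.33]
 [ 0.37 -0.04]
 [ 0.15  0.36]
 [ 0.7   0.46]
 [-0.38 -0.61]
 [-0.47 -0.27]
 [ 0.02  0.19]
 [ 0.06 -0.3 ]
 [ 0.11  0.21]
 [ 0.02 -0.17]
 [-0.2  -0.48]
 [-0.29  0.55]
 [-0.16 -0.27]
 [-0.37 -0.57]
 [ 0.33  0.25]
 [-0.37 -0.03]
 [ 0.37 -0.2 ]
 [ 0.45  0.1 ]
 [-0.23  0.06]
 [ 0.05 -0.07]
 [-0.83  0.26]]
[ 657.7  -138.47   -0.27   -1.32    0.43] -15.26596467681946
[[-0.05 -0.3 ]
 [ 0.31 -0.65]
 [ 0.09  0.71]
 [-0.55  0.03]
 [-0.52 -0.  ]
 [ 0.23  0.03]
 [ 0.6  -0.13]
 [-0.66  0.21]]
```

```bash
cat >> h.py <<'E'
def rot(deg):
    a=np.radians(deg);c,s=np.cos(a),np.sin(a); return np.array([[c,0,-s],[s,0,c],[0,-1,0.]])
def F(n=5):
    f=[]
    for _ in range(n): bot.pause(.02); f.append(sensors.state()["force"])
    return np.mean(f,0)
def rep(tag=""):
    s=sensors.state(); print(tag,"t%.2f"%s["time_s"],s["ee_pos"].round(2),"F",F().round(2),"w%.3f"%s["width"])
HOME=np.array([555.07,169.7]); YAW=17.756
ux=np.array([np.cos(np.radians(YAW)),np.sin(np.radians(YAW)),0]); uy=np.array([-ux[1],ux[0],0])
E
python3 - <<'E'
from h import *
g=np.array([657.7,-138.5])
for yaw in(-105.3,74.7):
    print(yaw,kin.ik([*g,41],rot(yaw)),kin.ik([512,156,100],rot(yaw+33.06)))
R=rot(-105.3)
bot.move_ptp([*g,170],R); rep("above")
bot.movel([*g,41],velocity=150); rep("down")
bot.command_gripper(0.0); rep("closed")
bot.movel([*g,46],velocity=40); bot.pause(.3); rep("lift")
bot.movel([*g,170],velocity=150); bot.pause(.3); rep("up")
c=imaging.camera("side"); cv2.imwrite("pics/g.png",cv2.resize(c["frame"][:300,200:500],None,fx=2,fy=2)[:,:,::-1])
E
```

```text
-105.3 [-1.75184671e+01  4.29261921e+01  9.04310564e+01 -2.54444375e-14
  4.66427516e+01  8.77815329e+01] [ 9.87296428e+00  2.95633375e+01  1.08665295e+02 -2.54444375e-14
  4.17713674e+01  8.21129643e+01]
74.7 [-1.75184671e+01  4.29261921e+01  9.04310564e+01 -2.54444375e-14
  4.66427516e+01 -9.22184671e+01] [ 9.87296428e+00  2.95633375e+01  1.08665295e+02 -2.54444375e-14
  4.17713674e+01 -9.78870357e+01]
above t4.17 [ 657.53 -139.31  170.06] F [-0.09  0.04 -0.04] w0.999
down t5.27 [ 658.16 -138.68   41.9 ] F [ 0.31 -0.16 -0.1 ] w1.000
closed t6.41 [ 657.74 -138.42   41.05] F [-0.28  0.78  0.5 ] w0.296
lift t7.07 [ 657.66 -138.5    45.89] F [-0.02 -0.32 -1.37] w0.294
up t8.43 [ 657.58 -138.48  169.4 ] F [-0.06  0.09 -1.24] w0.292
```

View pics/g.png

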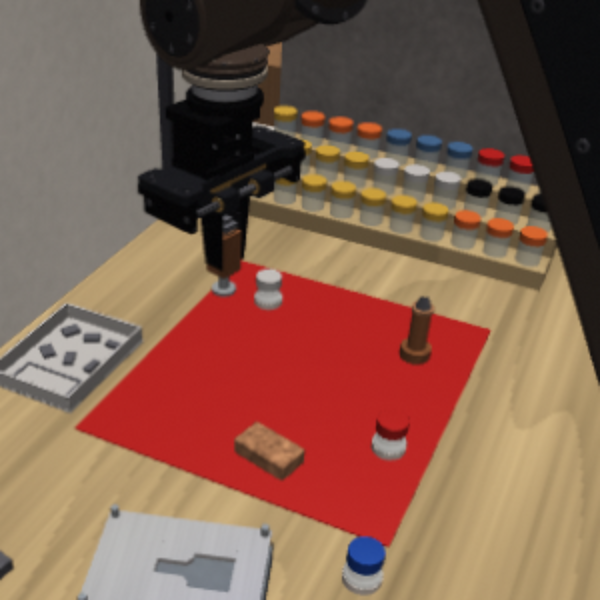

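Run:
```python
from h import *
m=np.array([*(HOME-45*ux[:2]),0]); R=rot(YAW-90)
bot.move_ptp([*m[:2],170],R); rep()
bot.movel([*m[:2],95],velocity=120); bot.pause(.4); rep("hover")
for n,(x,y,w,h) in {"top":(185,182,100,100),"side":(243,220,100,100)}.items():
    c=imaging.camera(n); o=cv2.resize(c["frame"][y:y+h,x:x+w],None,fx=4,fy=4,interpolation=cv2.INTER_CUBIC)[:,:,::-1].copy()
    A=np.linspace(0,2*np.pi,60); base=m+[0,0,56]
    for P,col in ((np.c_[14*np.cos(A),14*np.sin(A),0*A]+base,(0,255,0)),):
        p=((proj(c,P)-[x,y])*4).astype(np.int32); cv2.polylines(o,[p],True,col,1)
    cv2.imwrite("pics/_%s.png"%n,o)
cv2.imwrite("pics/hover.png",np.hstack([cv2.imread("pics/_top.png"),cv2.imread("pics/_side.png")]))
```

```text
t9.80 [513.01 155.32 170.06] F [ 0.26  0.1  -1.44] w0.295
hover t11.06 [512.29 156.01  95.29] F [ 0.21  0.1  -1.28] w0.292
```

View pics/hover.png

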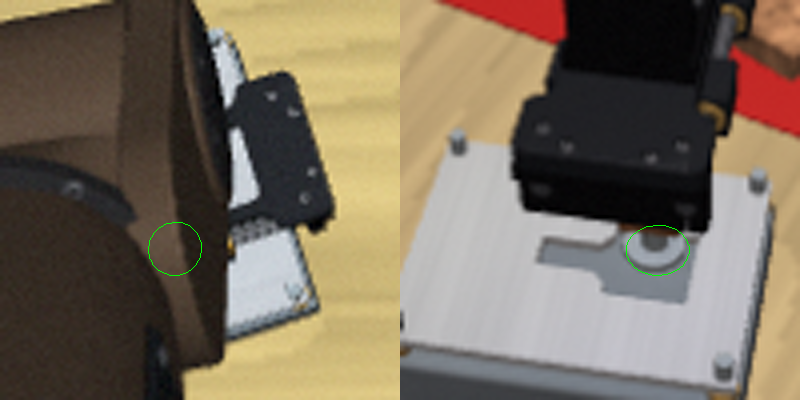

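```bash
cat >> h.py <<'E'
def creep(d,step,nmax,stop,v=20,n=3):
    """step along d relative to a commanded start; stop(f) ends. returns commanded pos"""
    p=P[0].copy()
    for i in range(nmax):
        p=p+np.array(d)*step; bot.movel(p,velocity=v); f=F(n)
        if stop(f): break
    P[0]=p; print("creep",i+1,p.round(2),f.round(2)); return f
P=[None]
E
python3 - <<'E'
from h import *
m=np.array([*(HOME-45*ux[:2]),95.]); P[0]=m
bot.pause(.2); f0=F(15); print("free",f0)
creep([0,0,-1],3,8,lambda f:np.linalg.norm(f-f0)>3,v=60); rep()
creep([0,0,-1],.5,12,lambda f:f[2]-f0[2]>2.0); bot.pause(.3); rep("floor")
print(P[0])
E
```

```text
free [-0.01643417  0.02132692 -1.30744102]
creep 8 [512.21 155.98  71.  ] [ 0.06  0.24 -1.11]
 t14.09 [512.17 155.97  70.91] F [-0.04  0.17 -1.28] w0.292
creep 5 [512.21 155.98  68.5 ] [-2.02  0.02  5.64]
floor t15.97 [512.23 155.98  68.94] F [-1.76 -0.24  5.68] w0.292
[512.21362589 155.97661856  68.5       ]
```

Run:
```python
from h import *
p=np.array([*(HOME-45*ux[:2]),70.2]); bot.movel(p,velocity=20); bot.pause(.3); f0=F(8); print("free",f0); P[0]=p
for k in range(4):
    f=creep(ux,3,3,lambda f:np.linalg.norm(f[:2]-f0[:2])>2.5,v=40)-f0
    print("along %.2f lat %.2f z %.2f"%(f@ux,f@uy,f[2]))
    if np.hypot(f[0],f[1])>2.5: break
rep()
```

```text
free [ 0.10746637 -0.12842548 -1.18497179]
creep 3 [520.78 158.72  70.2 ] [ 0.31  0.34 -1.05]
along 0.34 lat 0.38 z 0.14
creep 3 [529.36 161.47  70.2 ] [ 0.32 -0.19 -1.52]
along 0.18 lat -0.12 z -0.34
creep 3 [537.93 164.21  70.2 ] [ 0.47  0.21 -1.25]
along 0.45 lat 0.22 z -0.06
creep 3 [546.5  166.96  70.2 ] [ 0.79  0.78 -1.09]
along 0.93 lat 0.65 z 0.09
 t20.34 [546.65 166.99  70.2 ] F [-0.    0.79 -1.36] w0.291
```

Run:
```python
from h import *
P[0]=np.array([*(HOME-9*ux[:2]),70.2]); f0=np.array([.1,.1,-1.25])
f=creep(ux,1,7,lambda f:(f-f0)@ux<-2,v=30)-f0; print("along %.2f lat %.2f"%(f@ux,f@uy))
f=creep(ux,.5,14,lambda f:(f-f0)@ux<-2.5,v=30)-f0; print("along %.2f lat %.2f"%(f@ux,f@uy))
bot.pause(.3); f=F(8)-f0; print("along %.2f lat %.2f z %.2f"%(f@ux,f@uy,f[2]), "s",(P[0][:2]-HOME)@ux[:2]); rep()
```

```text
creep 7 [553.17 169.09  70.2 ] [ 0.12  0.61 -1.  ]
along 0.18 lat 0.48
creep 8 [556.97 170.31  70.2 ] [-2.55  0.05 -0.47]
along -2.54 lat 0.76
along -3.83 lat 0.48 z 0.82 s 1.99999999999981
 t25.36 [556.79 170.25  70.14] F [-3.82 -0.38 -0.2 ] w0.291
```

Run:
```python
from h import *
f0=np.array([.1,.1,-1.25]); up=[0,0,1]
P[0]=np.array([*(HOME+1.75*ux[:2]),70.2]); bot.movel(P[0],velocity=20); rep("relaxed")
creep(up,1,3,lambda f:f[2]-f0[2]<-2.5,v=20)
creep(up,.5,20,lambda f:f[2]-f0[2]<-3.5,v=15); rep("deck")
creep(up,.25,24,lambda f:f[2]-f0[2]<-11,v=8,n=6)
bot.pause(.3); f=F(10)-f0; print("pull %.2f along %.2f lat %.2f"%(-f[2],f@ux,f@uy))
P[0][2]+=np.clip((12+f[2])/4.3,-.5,.5); bot.movel(P[0],velocity=8)
t0=sensors.state()["time_s"]; z=[]
while sensors.state()["time_s"]-t0<3.0:
    bot.pause(.04); z.append(-(sensors.state()["force"]-f0)[2])
print("hold %.2f min %.2f max %.2f mean %.2f"%(sensors.state()["time_s"]-t0,min(z),max(z),np.mean(z)),"first/last",np.mean(z[:10]),np.mean(z[-10:])); rep("hold end")
```

```text
relaxed t25.69 [556.74 170.24  70.16] F [-3.11 -0.39 -0.74] w0.289
creep 3 [556.74 170.23  73.2 ] [-2.7   0.51 -1.59]
creep 4 [556.74 170.23  75.2 ] [-2.01  0.46 -5.57]
deck t27.88 [556.71 170.25  75.05] F [-1.98  0.25 -5.26] w0.290
creep 7 [556.74 170.23  76.95] [ -1.2    0.4  -12.77]
pull 11.45 along -1.30 lat 0.50
hold 3.00 min 11.18 max 13.04 mean 12.01 first/last 12.142424620652065 11.96930359326011
hold end t34.12 [556.73 170.22  77.08] F [ -2.34   0.22 -13.37] w0.294
```

Run:
```python
from h import *
f0=np.array([.1,.1,-1.25])
s=1.75; P[0]=np.array([*(HOME+s*ux[:2]),70.0]); bot.movel(P[0],velocity=15); rep("down")
creep([0,0,-1],.25,10,lambda f:f[2]-f0[2]>1.0,v=10)
f=creep(ux,.25,6,lambda f:(f-f0)@ux<-3,v=10,n=6)-f0; print("along %.2f lat %.2f z %.2f"%(f@ux,f@uy,f[2])); rep("before release")
bot.command_gripper(1.0); bot.pause(.3); rep("open")
P[0][2]+=110; bot.movel(P[0],velocity=120)
bot.move_ptp([450,-200,300],rot(YAW-90)); bot.pause(.3); rep("clear")
pics=[]
for n,(x,y,w,h) in {"top":(185,182,100,100),"side":(243,220,100,100)}.items():
    c=imaging.camera(n); save(c,n+"2.png"); o=cv2.resize(c["frame"][y:y+h,x:x+w],None,fx=4,fy=4,interpolation=cv2.INTER_CUBIC)[:,:,::-1].copy()
    pics.append(o)
    for q,z in(("handle",30),("slot_home",30),("jar1",0),("plain_handle",0),("sanding_block",0),("paint_brush",0)):
        print(n,q,[(round(r["conf"],2),np.round(r["centre"],1),atz(c,r["centre"],z)[:2].round(1)) for r in spot_point(n,q)[:3]])
cv2.imwrite("pics/end.png",np.hstack(pics))
```

```text
down t34.83 [556.88 170.27  70.84] F [-5.47  0.07  0.11] w0.294
creep 1 [556.74 170.23  69.75] [-6.29 -1.01  1.12]
creep 1 [556.97 170.31  69.75] [-7.07 -0.82  1.98]
along -7.11 lat 1.31 z 3.23
before release t35.57 [556.96 170.32  70.75] F [-7.03 -1.29  1.73] w0.296
open t37.14 [556.98 170.31  69.75] F [ 0.29 -0.23 -0.04] w1.003
clear t40.09 [ 450.22 -199.58  299.82] F [ 0.18 -0.06  0.08] w0.997
top handle [(0.57, array([360.7, 282.5]), array([ 429.9, -119.1])), (0.51, array([225.5, 226.3]), array([555.3, 168.3]))]
top slot_home [(0.62, array([222.2, 225.1]), array([558. , 175.5]))]
top jar1 [(0.82, array([357. , 280.5]), array([ 436.5, -113.8])), (0.49, array([272. , 297.7]), array([402.8,  70.4]))]
top plain_handle []
top sanding_block [(0.77, array([321.3, 231.7]), array([545.2, -38.6]))]
top paint_brush [(0.91, array([209.1, 132.7]), array([782.1, 217.3]))]
side handle [(0.9, array([281.2, 285.9]), array([561.3, 167.2]))]
side slot_home [(0.62, array([280.8, 285.7]), array([562.2, 167.2]))]
side jar1 [(0.7, array([389.3, 221.6]), array([ 450.7, -120.6])), (0.59, array([382.6, 290.7]), array([395.9,  69. ])), (0.53, array([334.6, 148.2]), array([ 690.5, -334.9]))]
side plain_handle [(0.97, array([405.5, 173. ]), array([ 475.7, -316.6])), (0.49, array([287.2, 300.6]), array([547.1, 172.3]))]
side sanding_block [(0.71, array([334.7, 228.5]), array([551.4, -43.2]))]
side paint_brush [(0.84, array([173.1, 271.9]), array([784.4, 219.7]))]
```

View pics/end.png

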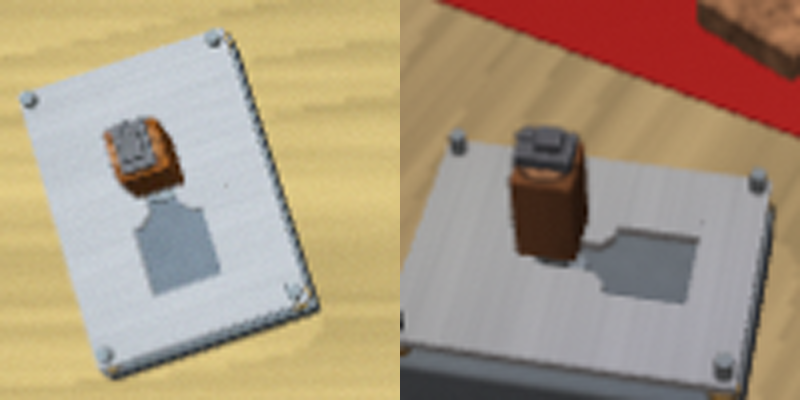

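Run:
```python
from h import *
out=[]
A=np.linspace(0,2*np.pi,40)[:-1]
sq=np.array([(14,14),(14,-14),(-14,-14),(-14,14)],float)
for n,(x,y,w,h),off in(("top",(195,190,66,66),(0,0)),("side",(258,240,66,66),(-1.65,.52))):
    c=imaging.camera(n); k=6
    o=cv2.resize(c["frame"][y:y+h,x:x+w],None,fx=k,fy=k,interpolation=cv2.INTER_CUBIC)[:,:,::-1].copy()
    for z,col in((106,(0,255,0)),(56,(255,255,0))):
        Q=np.c_[HOME+sq[:,:1]*ux[:2]+sq[:,1:]*uy[:2],np.full(4,z)]
        cv2.polylines(o,[((proj(c,Q)+off-[x,y]+.5)*k).astype(np.int32)],True,col,1)
    out.append(o)
cv2.imwrite("pics/ov.png",np.hstack(out))
```

```text
(no output)
```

View pics/ov.png

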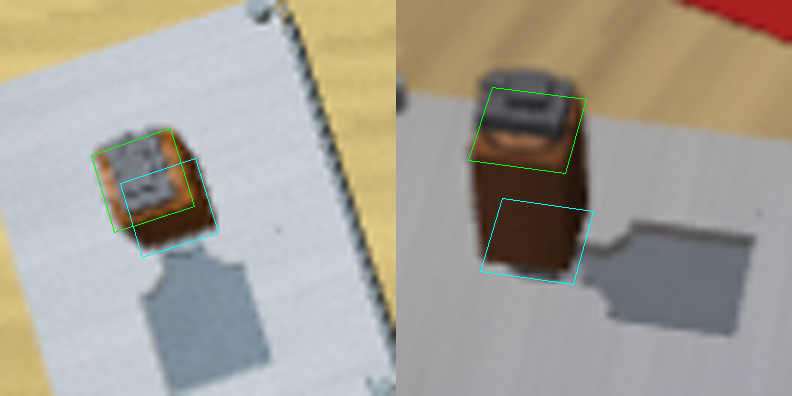

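Run:
```python
from h import *
q=HOME+1.75*ux[:2]
bot.move_ptp([*q,180],rot(YAW-90)); bot.movel([*q,70.5],velocity=130); bot.pause(.2); f0=F(8); rep("down")
bot.command_gripper(0.0); bot.pause(.2); f=F(8)-f0; print("gripped along %.2f lat %.2f z %.2f"%(f@ux,f@uy,f[2]))
P[0]=np.array([*q,70.5])
f=creep(ux,.25,12,lambda f:(f-f0)@ux<-1.5,v=15,n=5)-f0; print("along %.2f lat %.2f z %.2f"%(f@ux,f@uy,f[2])); rep()
bot.command_gripper(1.0); bot.pause(.2); rep("open")
P[0][2]+=110; bot.movel(P[0],velocity=120)
bot.move_ptp([450,-200,300],rot(YAW-90)); bot.pause(.3); rep("clear")
k=6; o=[]
for n,(x,y,w,h) in(("top",(195,190,66,66)),("side",(258,240,66,66))):
    c=imaging.camera(n); save(c,n+"3.png"); o.append(cv2.resize(c["frame"][y:y+h,x:x+w],None,fx=k,fy=k,interpolation=cv2.INTER_CUBIC)[:,:,::-1])
cv2.imwrite("pics/end2.png",np.hstack(o))
```

```text
down t43.79 [556.85 170.27  70.86] F [ 0.09  0.03 -0.39] w1.000
gripped along 0.09 lat -0.01 z -0.05
creep 2 [557.21 170.39  70.5 ] [-2.27 -0.57  1.64]
along -2.19 lat 0.29 z 1.48
 t45.93 [557.08 170.36  70.5 ] F [-2.09 -0.46  1.84] w0.292
open t47.41 [557.25 170.41  70.54] F [-0.25 -0.34 -0.07] w1.001
clear t50.35 [ 450.23 -199.58  299.83] F [-0.03 -0.08 -0.11] w1.001
```

View pics/end2.png

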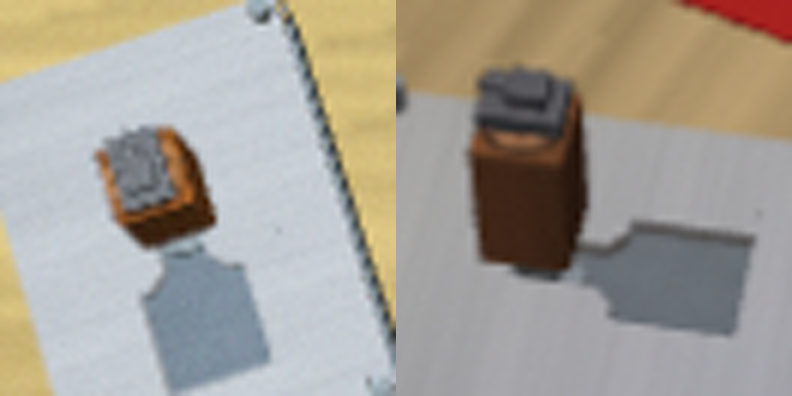

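View pics/side3.png

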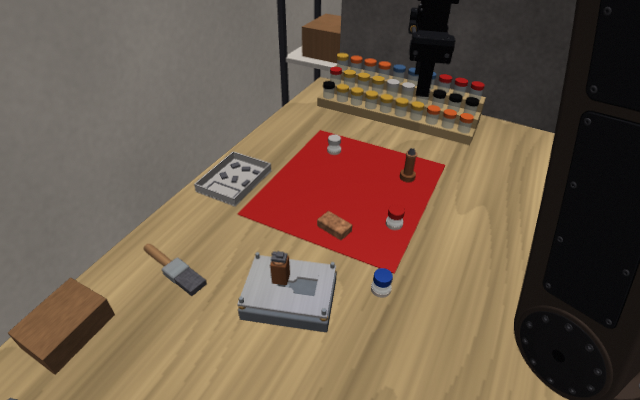

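The regrip touched the slot's end within 0.5 mm, so the handle is home. In the last picture it stands upright at (280,268), and the other things are where they were. I am handing in.

```bash
python3 -c "
from h import *
job.job_done(); print(sensors.state()['time_s'])"
```

```text
the job is handed in; nothing more can be done
the job is handed in; nothing more can be done
```

The handle is docked fully home in the keyhole stand, upright and released, and the job was handed in at about 50 s of the 72 s allowed.

- **Docking:** I lowered the foot through the mouth to the floor and slid it along the slot until the end pushed back with about 3.8 N. That was 2 mm beyond where my image fit put the end, which is within the calibration and grasp uncertainty.
- **Pull test:** I held an upward pull for 3.0 s, averaging 12.0 N and ranging from 11.2 to 13.0 N. These figures exclude the handle's weight; with it the wrist read about 13.4 N.
- **Letting down:** At the first release the handle was still pressed home with about 7 N, more than I wanted, and the tool reading was about 1 mm above the commanded height. The handle may have slipped or pitched slightly in the grip. I therefore regripped it without side load, met the slot's end within 0.5 mm, and released it again with about 2 N.
- **Last pictures:** The handle is upright at the slot's end. By eye in the last side picture, the other handle, jars, block and brush have not moved. The overlay check after the first release left about 1 pixel of mismatch in the side view, which I took as sideways play in the slot. The final position network readings scattered by up to about 15 mm, and the top view missed the plain handle, so I relied on the pictures for the bystanders.

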